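Clear the plaster-trimming board

ROBOT

A 6-joint arm with a two-finger parallel gripper is mounted at the origin on the work surface. World frame = base frame: x ahead of the robot, y to its left, z up, the work surface at z = 0. Lengths are in mm, angles in rad, forces in N, time in s.
With the tool pointing down it reaches from about 350 to 875 mm from the base axis. Payload 4.2 kg.
Tool frame: the origin (TCP) lies at the very end of the fingers, on their centre line; the grasp point (between the pads) lies 19 mm behind it; y points along the fingers, z is the direction in which the jaws open and shut, and the axes are right-handed (so a half turn about y gives the same grasp; the last joint's range is limited). The gripper opens to 85 mm and grips with 20 to 120 N. Pads are 22 mm wide; open, the fingers measure 114 mm over their backs; the gripper's body (76 mm by 85 mm) begins 54 mm behind the grasp point. The pads swing forward as they close: fully open they stand 13 mm farther back than shut.
Start: joints at [1.395, 0.385, 0.008, 0, -1.194, -0.259], TCP at [263.235, 566.839, 231.312] pointing down, gripper open.
Joint ranges: [-3.14, 3.14], [-1.21, 2.06], [-1.07, 1.41], [-3.16, 2.05], [-2.99, -0.16], [-3.1, 3.1]. Speed limits (rad/s): [2.79, 2.79, 3.14, 3.14, 3.14, 3.14].

INTERFACE

Orientations are given as a unit quaternion [x, y, z, w].
In Python, from bench import arm gives the robot as it stands.
- The arm moves only by the shell command python3 -m creep 'ROWS'. ROWS is JSON, a list of rows, each an object with "delta_pos": the shift along the tool's x, y, z in mm, a list of three; "rot": the turn, a rotation vector about the tool's x, y, z in rad, a list of three; "jaw": the finger opening in mm, from 0 to 85.4. A call has exactly 10 rows; each row shifts and turns the commanded pose from where the row before left it, along the tool's axes as they then stand; what a row does not reach is not made up. A row lasts 1/12 s, in which the tool goes at most 41.7 mm and 7.16 degrees, less where a joint would pass 70% of its speed; a pose out of reach is approached as far as the arm can. A call is refused whole if a number of a shift passes 41.7 or a number of a turn 0.125, either way. A call with a gripper value outside its range is refused whole. The fingers move at their own pace and stop on an object; the grip force is fixed at half the most. Time passes only in rows, so rows that do not move let the fingers close, or fill a call up. It gives the time, the measured TCP pose, the force and the opening at its end, in the units of the state.
- arm.read_state(): the state, without advancing time (a new reading comes with each control period).
- arm.get_image(name): name is "scene" or "top" or "wrist"; returns the picture (384x512x3 uint8, red, green, blue); there is no depth.
- arm.calibration(name): a dict with "intrinsics" (3x3 intrinsics, pixels), "R" (3x3) and "t" (3): a world point X has camera coordinates R X + t. Camera axes: x right, y down, z forward; pixel columns grow to the right and rows downward; lengths in mm; the calibration is good to about 2 mm. A picture is of the moment at which its call begins: read the wrist's pose just before it. calibration takes no time and is no camera call; for the wrist camera it gives the pose at the moment of the call.
- arm.job_done(): hands the job in, once; it reports no verdict.
Trained networks look in the newest picture that a camera, given by its name, has taken for a name from the list of things; names that differ only in an ending like _2 or _b are one class to them, and where a whole thing is asked for, a point or a joint stands for the part that bears it (a point fixed in the world has none). Each returns a list of dicts, best first, with "p" (0 to 1); they miss things now and then, are a little off and sometimes report something else, mostly with a low value. They report only what shows in the picture. A call takes as long as a camera call. They do not tell look-alikes from the thing itself.
- arm.find_in(camera, target): "location" ([column, row] in pixels, amid what is visible of it).
- arm.masks_of(camera, target): "pixels" (384x512 bool, what is visible of it) and "location" ([column, row] in pixels, amid what is visible of it).
The state is a dict: "clock": time; "joints": joint angles; "joint_vel": joint speeds; "joint_efforts": joint torques, N m; "position": TCP position; "ee_rot": TCP orientation; "contact_force": force on the tool from outside, world axes, zero at the start; "wrist_torque": the same for the moment, N m; "gripper_width": finger opening in mm.
Only numpy, scipy, OpenCV 4.12 (cv2) and the standard library are available. Lean on these libraries where they do the work, as an engineer would, in place of code of your own. Each camera call takes 0.05 s, during which the arm holds its last target. There are 200 camera calls.

TASK

Take the scraper block from its green mat and wipe all five loose plaster chips off the trimming board into the black catch tray at its open end, moving the chips with the scraper only and not bearing down hard on the board. Then stand the scraper upright back on its mat, setting it down gently, and leave the cast, the bowl and the beaker where they are.

Things in the scene. Friction and masses are not known exactly. Their poses are not given: they have to be found in the camera images.
- board: Teal trimming board, 210 (x) x 320 (y) mm and 12 mm thick, fixed on a white pedestal; flat top 95 mm above the counter. Origin on the counter under its centre; z up. Along its two long edges (x = -100 and +100 mm, running along y) stand aluminium lips 10 mm wide and 10 mm high, so 190 mm is clear between them. Its two short ends (y = -160 and +160 mm) are open, without lips. The tray is at one of these ends and the mat at the other, and which is which varies.
- tray: Black open catch tray, fixed, 220 (x) x 200 (y) x 65 mm high, walls and floor 4 mm thick. Origin at the centre of its underside, on the counter; axes parallel to the board's. It stands at one open end of the board, centre 240 mm from the board's centre along the board's y (and within 10 mm of it in x), and its inner edge is tucked 20 mm under the board's end (its rim 18 mm below the board's underside).
- mat: Green flat mat, 180 (x) x 150 (y) x 4 mm, fixed on the counter at the other open end of the board, centre 240 mm from the board's centre along the board's y (and within 10 mm of it in x); the scraper's place. Origin at the centre of its underside; axes parallel to the board's.
- scraper: Scraper block standing on the mat, loose, 0.18 to 0.35 kg: a base 120 (x, its blade length) x 44 (y, thickness) x 28 mm high, black rubber foot below and orange above, and on it an upright white grip plate 90 (x) x 20 (y) mm that reaches from 28 to 133 mm above the underside. Origin at the centre of its underside; z up. Weighed down in the base, so it stands steadily. To be gripped from above across the 20 mm thickness (fingers closing along its y). The same either way round.
- cast: Finished pale yellow plaster cast of a jaw, 70 x 64 x 38 mm high, loose bystander on the counter near the board; origin at the centre of its underside.
- bowl: Dark blue mixing bowl, 120 mm across, 60 mm high, loose bystander on the counter near the board; origin at the centre of its underside.
- beaker: Steel beaker, 72 mm across, 80 mm high, loose bystander on the counter near the board; origin at the centre of its underside.
- chip1: Loose pale yellow offcut of set plaster lying on the board, about 60 x 24 mm and 14 mm thick with a 5 mm bump on top, 18 to 36 g; origin at the middle of its thickness, x along its length; any yaw.
- chip2: Loose pale yellow offcut of set plaster lying on the board, about 57 x 29 mm and 14 mm thick with a 5 mm bump on top, 18 to 36 g; origin at the middle of its thickness, x along its length; any yaw.
- chip3: Loose pale yellow offcut of set plaster lying on the board, about 52 x 31 mm and 14 mm thick with a 5 mm bump on top, 18 to 36 g; origin at the middle of its thickness, x along its length; any yaw.
- chip4: Loose pale yellow offcut of set plaster lying on the board, about 60 x 24 mm and 14 mm thick with a 5 mm bump on top, 18 to 36 g; origin at the middle of its thickness, x along its length; any yaw.
- chip5: Loose pale yellow offcut of set plaster lying on the board, about 51 x 32 mm and 14 mm thick with a 5 mm bump on top, 18 to 36 g; origin at the middle of its thickness, x along its length; any yaw.
Mind the look-alikes: they are no part of the job. Leave any pink or red look-alike of the scraper alone.

How it is judged (in metres and radians):
On the way, in this order (a step that is already met when the one before it is completed fails the run):
1. the scraper is lifted off its mat (height (world z) of scraper above 0.03 m), for 0.1 s.
2. all five chips lie in the catch tray (x of chip1 in the frame of tray between -0.106 and 0.106 m and y of chip1 in the frame of tray between -0.096 and 0.096 m and z of chip1 in the frame of tray between 0 and 0.065 m and x of chip2 in the frame of tray between -0.106 and 0.106 m and y of chip2 in the frame of tray between -0.096 and 0.096 m and z of chip2 in the frame of tray between 0 and 0.065 m and x of chip3 in the frame of tray between -0.106 and 0.106 m and y of chip3 in the frame of tray between -0.096 and 0.096 m and z of chip3 in the frame of tray between 0 and 0.065 m and x of chip4 in the frame of tray between -0.106 and 0.106 m and y of chip4 in the frame of tray between -0.096 and 0.096 m and z of chip4 in the frame of tray between 0 and 0.065 m and x of chip5 in the frame of tray between -0.106 and 0.106 m and y of chip5 in the frame of tray between -0.096 and 0.096 m and z of chip5 in the frame of tray between 0 and 0.065 m), for 0.2 s.
At the end, for the whole second after the job is handed in: All five chips lie at rest inside the catch tray, their centres below its rim; the scraper stands upright (within 0.1 rad), at rest on its mat, its centre within 70 mm of the mat's centre (all of step 2 and linear speed of each of chip1, chip2, chip3, chip4, chip5, scraper below 0.02 m/s and horizontal distance between scraper and mat below 0.07 m and height (world z) of scraper between 0 and 0.012 m and angle between scraper's own z axis and vertical below 0.1 rad); the robot touches nothing.
It fails at once if the cast, the bowl or the beaker was moved more than 20 mm (distance of any of cast, bowl, beaker from where it was at the start of the episode above 0.02 m).
It fails at once if the scraper was dropped (moving faster than 0.4 m/s while not held by the fingers) (contact force between the fingers and scraper below 0.5 N and linear speed of scraper above 0.4 m/s).
It fails at once if a chip was touched by the robot itself instead of the scraper (contact force between any of the fingers, the arm and chip1 above 0.5 N or contact force between any of the fingers, the arm and chip2 above 0.5 N or contact force between any of the fingers, the arm and chip3 above 0.5 N or contact force between any of the fingers, the arm and chip4 above 0.5 N or contact force between any of the fingers, the arm and chip5 above 0.5 N).
It fails at once if the scraper was pressed hard on the mat (over 60 N) (contact force between scraper and mat above 60 N).
It fails at once if the scraper was pressed hard on the board (over 60 N) (contact force between scraper and board above 60 N).
It also fails if it takes over 64 s, if anything falls off the work surface, if the arm or the gripper's body presses on something with over 40 N, if the wrist force passes 120 N, or if a joint passes its speed limit or range.

## Working session

There is one attempt and no reset: what is moved stays moved. The work goes in short steps, Python scripts to look and compute and a shell command to move; the robot and the scene stay as the last step left them, time stands still between calls to the robot, and variables do not carry over. Pictures are saved under pics/ and viewed, about 8 in all and at most 12, crops included, and the job is handed in when it is done.

```bash
ls; mkdir -p pics; python3 - <<'E'
from bench import arm
import cv2
s=arm.read_state();print(s)
for n in("scene","top"):
    cv2.imwrite(f"pics/{n}0.png",arm.get_image(n)[:,:,::-1])
    c=arm.calibration(n);print(n,c)
print(arm.read_state()["clock"])
E
```

```text
pics
{'clock': 0.0, 'joints': array([ 1.39461993e+00,  3.85538975e-01,  6.57409013e-03, -4.93630756e-04,
       -1.19400379e+00, -2.58595089e-01]), 'joint_vel': array([ 0.00016642,  0.00039023,  0.0020099 ,  0.00042272, -0.00050106,
       -0.00159836]), 'joint_efforts': array([ 6.74414914e-04, -3.92291522e+01,  1.88404280e+01,  4.18637574e+00,
       -4.60379742e-03,  8.24951030e-06]), 'position': array([262.9883646 , 566.30488512, 230.21275683]), 'ee_rot': array([-0.15243946, -0.68967637,  0.69122451,  0.15270033]), 'contact_force': array([ 0.02237155,  0.15630429, -0.32674696]), 'wrist_torque': array([ 0.00377031,  0.01159343, -0.02116429]), 'gripper_width': 85.69902459746633}
scene {'intrinsics': array([[410.0562852 ,   0.        , 252.66920208],
       [  0.        , 410.0562852 , 185.69910748],
       [  0.        ,   0.        ,   1.        ]]), 'R': array([[-0.31146379,  0.95018848, -0.01149588],
       [ 0.53735095,  0.16613566, -0.82683305],
       [-0.78373737, -0.26370587, -0.56232993]]), 't': array([ 189.50525117, -229.79408236, 1968.04300775])}
top {'intrinsics': array([[411.49843625,   0.        , 250.49154453],
       [  0.        , 411.49843625, 188.71423245],
       [  0.        ,   0.        ,   1.        ]]), 'R': array([[ 0.02911966, -0.99932674,  0.02231822],
       [-0.99418066, -0.03127197, -0.10308678],
       [ 0.10371531, -0.01918649, -0.99442195]]), 't': array([ -26.87776332,  592.71554815, 1269.70039954])}
0.1
```

```bash
python3 - <<'E'
import cv2,numpy as np
a=cv2.imread("pics/top0.png");cv2.imwrite("pics/top0b.png",cv2.resize(a,(800,600),interpolation=2))
E
```

```text
(no output)
```

View pics/top0b.png

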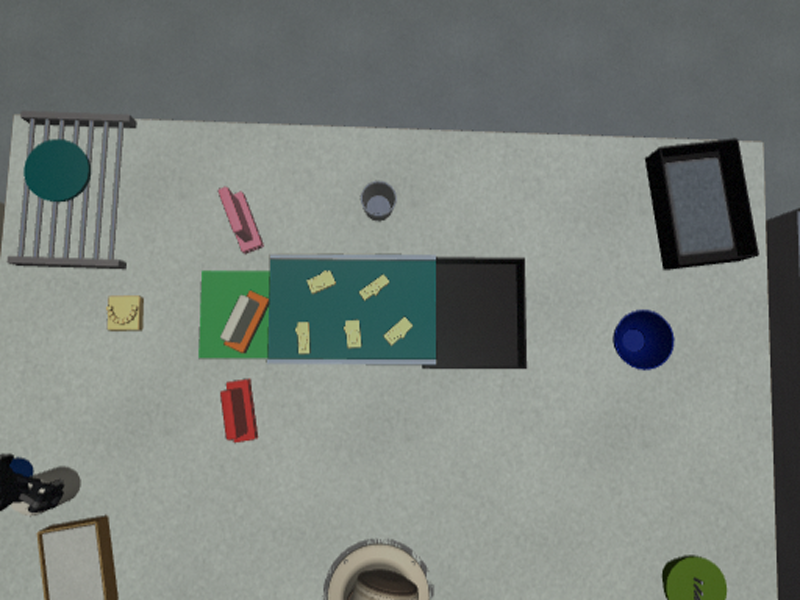

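View pics/scene0.png

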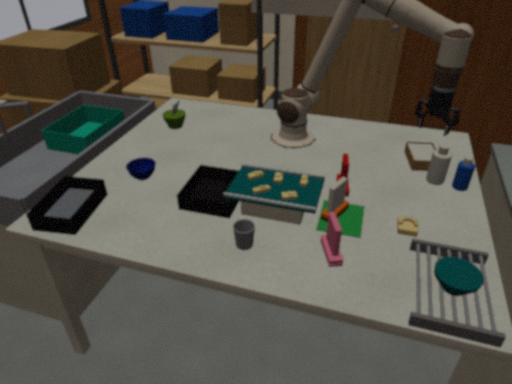

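The top view shows the board in the centre (400,310 in the 800-px picture). The mat and the tilted orange and white scraper are on its left (245,320), the tray is on its right (480,312), and there are five chips. Red and pink look-alikes stand at (238,410) and (240,220). Next I'll measure all of these.

```bash
cat > h.py <<'E'
from bench import arm
import cv2,numpy as np
def back(cam,uv,z,c=None):
    c=c or arm.calibration(cam);K,R,t=c["intrinsics"],c["R"],c["t"]
    uv=np.atleast_2d(uv).astype(float)
    d=(np.linalg.inv(K)@np.c_[uv,np.ones(len(uv))].T).T@R; o=-R.T@t
    return (o+d*((z-o[2])/d[:,2])[:,None])[:,:2]
def proj(cam,X):
    c=arm.calibration(cam);p=(np.atleast_2d(X)@c["R"].T+c["t"])@c["intrinsics"].T
    return p[:,:2]/p[:,2:]
def rect(cam,m,z):
    ys,xs=np.nonzero(m);P=back(cam,np.c_[xs,ys],z).astype(np.float32)
    return cv2.minAreaRect(P)
E
python3 - <<'E'
from h import *
im=arm.get_image("top")
for n,z in[("board",95),("tray",65),("mat",4),("scraper",133),("chip1",102),("cast",20),("bowl",60),("beaker",80)]:
    for r in arm.masks_of("top",n)[:8]:
        if r["p"]<.2:continue
        q=rect("top",r["pixels"],z)
        print(n,round(r["p"],2),np.round(r["location"]),r["pixels"].sum(),"xy",np.round(q[0],1),"sz",np.round(q[1],1),"ang",round(q[2],1))
hsv=cv2.cvtColor(im,cv2.COLOR_RGB2HSV)
# scraper region
for (u,v) in[(232,322),(255,322),(245,300),(228,335),(258,300)]:
    print(u,v,hsv[int(v/1.5625),int(u/1.5625)],im[int(v/1.5625),int(u/1.5625)])
c=im[180:232,130:180];cv2.imwrite("pics/crop1.png",cv2.resize(c[:,:,::-1],None,fx=10,fy=10,interpolation=2))
E
```

```text
board 0.89 [227. 196.] 6582 xy [557.6  68.7] sz [212.5 319.6] ang 1.3
tray 0.75 [308. 200.] 4121 xy [ 561.  -173.1] sz [219.6 199.5] ang 0.7
mat 0.95 [144. 200.] 1619 xy [548.7 312.1] sz [177.2 139.2] ang 1.4
scraper 0.78 [154. 140.] 657 xy [720.9 282.3] sz [135.7  46.4] ang 24.2
scraper 0.74 [158. 205.] 749 xy [528.1 263.8] sz [ 57.2 112.6] ang 66.2
scraper 0.74 [151. 258.] 762 xy [362.6 267.3] sz [110.1  59.6] ang 12.7
chip1 0.7 [255. 211.] 151 xy [518.2 -20.9] sz [26.1 55.1] ang 43.3
chip1 0.65 [241. 181.] 144 xy [599.9  26.4] sz [23.4 58.7] ang 38.9
chip1 0.57 [242. 128.] 409 xy [771.6  23.7] sz [67.1 67.7] ang 47.4
chip1 0.55 [205. 181.] 167 xy [608.4 127.8] sz [32.4 50.6] ang 28.7
chip1 0.53 [193. 219.] 147 xy [498.1 157.2] sz [57.8 22.3] ang 8.2
chip1 0.44 [226. 213.] 191 xy [511.2  64.4] sz [53.4 32.6] ang 1.9
cast 0.73 [ 79. 200.] 512 xy [541.8 528.4] sz [69.5 73.2] ang 1.8
bowl 0.6 [412. 214.] 1112 xy [ 518.2 -509.2] sz [111.2 116.5] ang 1.7
beaker 0.85 [242. 126.] 414 xy [777.3  23.7] sz [72.5 61.8] ang 1.9
232 322 [ 28  22 172] [172 171 157]
255 322 [ 12 185 172] [172  97  47]
245 300 [ 32  21 172] [171 172 158]
228 335 [ 30  19 172] [172 172 159]
258 300 [ 12 187 172] [172  96  46]
```

View pics/crop1.png

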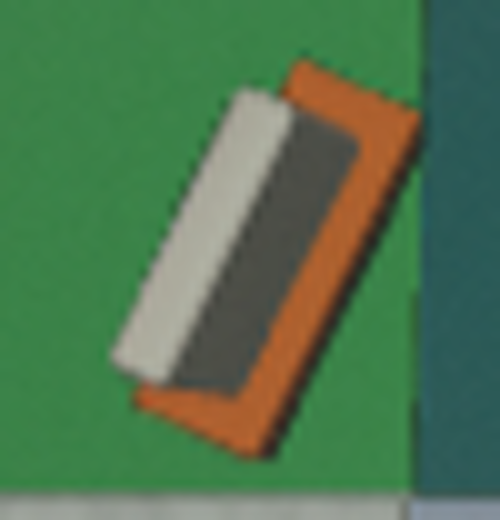

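The crop shows the scraper tilted by about 24°. The grip-top corners in the crop are near (240,88), (295,115), (170,385) and (110,355), and the orange base corners near (300,58), (420,115) and (265,460). Next I'll solve for its pose.

```bash
python3 - <<'E'
from h import *
from scipy.spatial.transform import Rotation as Ro
g=np.array([(240,88),(295,115),(170,385),(110,355)])/10+[130,180]-.5
o=np.array([(300,58),(420,115),(265,460),(135,400)])/10+[130,180]-.5
for q,z in((g,137),(o,32)):
    w=back("top",q,z);print(np.round(w.mean(0),1),np.round(w,0).tolist(), [round(np.degrees(np.arctan2(*(a-b)[::-1])),1) for a,b in((w[0],w[3]),(w[1],w[2]))])
s=arm.read_state();M=Ro.from_quat(s["ee_rot"]).as_matrix();print(np.round(M,3),s["position"])
E
```

```text
[531.7 281.1] [[575.0, 273.0], [567.0, 257.0], [489.0, 288.0], [497.0, 306.0]] [np.float64(-22.9), np.float64(-21.9)]
[532.  280.4] [[595.0, 278.0], [578.0, 239.0], [469.0, 282.0], [486.0, 323.0]] [np.float64(-22.7), np.float64(-21.4)]
[[-0.907 -0.    -0.421]
 [ 0.421  0.    -0.907]
 [ 0.    -1.    -0.   ]] [263.24422772 566.84089672 231.3020516 ]
```

```bash
cat > d.py <<'E'
import sys
from h import *
from scipy.spatial.transform import Rotation as Ro
# usage: d.py x y z yawdeg(of scraper y-axis wrt world y): shift in current tool axes, then rot about tool y
x,y,z,yaw=map(float,sys.argv[1:5]);s=arm.read_state();M=Ro.from_quat(s["ee_rot"]).as_matrix()
a=-M[:,2];cur=np.degrees(np.arctan2(-a[0],a[1]))
print("t",round(s["clock"],2),"pos",np.round(s["position"],1),"yaw",round(cur,2),"ydir",np.round(M[:,1],3),"F",np.round(s["contact_force"],1),"w",round(s["gripper_width"],1))
print("delta tool",np.round(M.T@(np.array([x,y,z])-s["position"]),1),"rot_y",round(-np.radians(yaw-cur),4))
E
python3 -m creep '[{"delta_pos":[-30,0,12],"rot":[0,0,0],"jaw":50},{"delta_pos":[-30,0,12],"rot":[0,0,0],"jaw":50},{"delta_pos":[-30,0,12],"rot":[0,0,0],"jaw":50},{"delta_pos":[-30,0,12],"rot":[0,0,0],"jaw":50},{"delta_pos":[-30,0,12],"rot":[0,0,0],"jaw":50},{"delta_pos":[-30,0,12],"rot":[0,0,0],"jaw":50},{"delta_pos":[-30,0,12],"rot":[0,0,0],"jaw":50},{"delta_pos":[-30,0,12],"rot":[0,0,0],"jaw":50},{"delta_pos":[-30,0,12],"rot":[0,0,0],"jaw":50},{"delta_pos":[0,0,0],"rot":[0,-0.045,0],"jaw":50}]'; python3 d.py 532 280.7 170 -22.3
```

```text
clock: 1.38
position: [465.3, 351.6, 231.4]
ee_rot: [-0.139, -0.693, 0.694, 0.138]
contact_force: [-0.0, 0.9, 0.5]
gripper_width: 50.0
t 1.38 pos [465.3 351.6 231.4] yaw -22.58 ydir [ 0.    -0.001 -1.   ] F [-0.   0.9  0.5] w 50.0
delta tool [-88.7  61.5  39.8] rot_y -0.0049
```

```bash
python3 -m creep '[{"delta_pos":[-18,0,8],"rot":[0,0,0],"jaw":50},{"delta_pos":[-18,0,8],"rot":[0,0,0],"jaw":50},{"delta_pos":[-18,0,8],"rot":[0,0,0],"jaw":50},{"delta_pos":[-18,0,8],"rot":[0,0,0],"jaw":50},{"delta_pos":[-16.7,0,7.8],"rot":[0,0,0],"jaw":50},{"delta_pos":[0,12,0],"rot":[0,0,0],"jaw":50},{"delta_pos":[0,12,0],"rot":[0,0,0],"jaw":50},{"delta_pos":[0,12,0],"rot":[0,0,0],"jaw":50},{"delta_pos":[0,0,0],"rot":[0,0,0],"jaw":50},{"delta_pos":[0,0,0],"rot":[0,0,0],"jaw":50}]' >/dev/null; python3 d.py 532 280.7 102 -22.3; python3 - <<'E'
from h import *
im=arm.get_image("wrist")[:,:,::-1].copy()
a=np.radians(-22.3);ux=np.array([np.cos(a),np.sin(a)]);uy=np.array([-np.sin(a),np.cos(a)])
P=np.array([[*(np.array([532,280.7])+i*45*ux+j*10*uy),137] for i,j in((-1,-1),(1,-1),(1,1),(-1,1))])
cv2.polylines(im,[np.int32(np.round(proj("wrist",P)))],True,(255,0,255),1)
cv2.imwrite("pics/w1.png",im)
E
```

```text
t 2.22 pos [529.4 284.4 195. ] yaw -22.33 ydir [-0.001 -0.001 -1.   ] F [-0.5 -0.2  0.4] w 50.1
delta tool [-3.8 93.   2.3] rot_y -0.0006
```

View pics/w1.png

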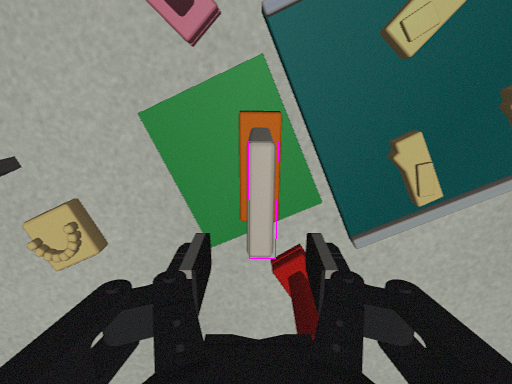

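The wrist view shows the predicted outline lying right on the white plate (248–276, 141–259), centred between the fingers. I'll descend and grip.

```bash
python3 -m creep '[{"delta_pos":[-3.8,0,2.3],"rot":[0,0,0],"jaw":50},{"delta_pos":[0,12,0],"rot":[0,0,0],"jaw":50},{"delta_pos":[0,14,0],"rot":[0,0,0],"jaw":50},{"delta_pos":[0,14,0],"rot":[0,0,0],"jaw":50},{"delta_pos":[0,14,0],"rot":[0,0,0],"jaw":50},{"delta_pos":[0,14,0],"rot":[0,0,0],"jaw":50},{"delta_pos":[0,14,0],"rot":[0,0,0],"jaw":50},{"delta_pos":[0,11,0],"rot":[0,0,0],"jaw":50},{"delta_pos":[0,0,0],"rot":[0,0,0],"jaw":50},{"delta_pos":[0,0,0],"rot":[0,0,0],"jaw":50}]' >/dev/null; python3 d.py 532 280.7 102 -22.3
python3 -m creep '[{"delta_pos":[0,0,0],"rot":[0,0,0],"jaw":30},{"delta_pos":[0,0,0],"rot":[0,0,0],"jaw":22},{"delta_pos":[0,0,0],"rot":[0,0,0],"jaw":10},{"delta_pos":[0,0,0],"rot":[0,0,0],"jaw":10},{"delta_pos":[0,0,0],"rot":[0,0,0],"jaw":10},{"delta_pos":[0,0,0],"rot":[0,0,0],"jaw":10},{"delta_pos":[0,0,0],"rot":[0,0,0],"jaw":10},{"delta_pos":[0,0,0],"rot":[0,0,0],"jaw":10},{"delta_pos":[0,0,0],"rot":[0,0,0],"jaw":10},{"delta_pos":[0,0,0],"rot":[0,0,0],"jaw":10}]' >/dev/null; python3 d.py 532 280.7 202 1.3
```

```text
t 3.1 pos [532.4 281.1 102.5] yaw -22.32 ydir [ 0. -0. -1.] F [0.1 0.3 0.9] w 49.8
delta tool [0.3 0.5 0.5] rot_y -0.0003
t 3.93 pos [532.8 281.5 103.6] yaw -22.31 ydir [ 0.002  0.001 -1.   ] F [-0.8 -0.8  6. ] w 18.8
delta tool [  0.3 -98.4   0.9] rot_y -0.4121
```

```bash
python3 -m creep '[{"delta_pos":[0,-6,0],"rot":[0,0,0],"jaw":10},{"delta_pos":[0,-13,0],"rot":[0,0,0],"jaw":10},{"delta_pos":[0,-16,0],"rot":[0,0,0],"jaw":10},{"delta_pos":[0,-16,0],"rot":[0,0,0],"jaw":10},{"delta_pos":[0,-16,0],"rot":[0,0,0],"jaw":10},{"delta_pos":[0,-16,0],"rot":[0,0,0],"jaw":10},{"delta_pos":[0,-16,0],"rot":[0,0,0],"jaw":10},{"delta_pos":[0,-16,0],"rot":[0,0,0],"jaw":10},{"delta_pos":[0,-6,0],"rot":[0,0,0],"jaw":10},{"delta_pos":[0,0,0],"rot":[0,0,0],"jaw":10}]' >/dev/null; python3 d.py 588.6 225 225 1.3
python3 - <<'E'
from h import *
for cam in("scene","wrist","top"):
    im=arm.get_image(cam)
    for n in("board","tray"):
      for r in arm.masks_of(cam,n)[:1]:
        m=r["pixels"].astype(np.uint8);c=max(cv2.findContours(m,0,2)[0],key=cv2.contourArea)
        h=cv2.approxPolyDP(cv2.convexHull(c),4,True)[:,0]
        z=95 if n=="board" else 65
        print(cam,n,round(r["p"],2),np.round(back(cam,h,z)).tolist(), np.round(rect(cam,r["pixels"],z)[0],1),round(rect(cam,r["pixels"],z)[2],1))
    cv2.imwrite(f"pics/{cam}2.png",im[:,:,::-1])
E
```

```text
t 4.77 pos [532.4 281.4 224.3] yaw -22.34 ydir [ 0.001  0.002 -1.   ] F [ 0.9 -0.4 -2.7] w 19.2
delta tool [-73.4  -0.7  30.8] rot_y -0.4126
scene board 0.86 [[649.0, -91.0], [440.0, -98.0], [437.0, 226.0], [655.0, 234.0], [736.0, 199.0], [742.0, 9.0]] [585.8  67.9] 1.7
scene tray 0.74 [[470.0, -476.0], [553.0, -430.0], [613.0, -430.0], [583.0, -528.0], [538.0, -561.0], [486.0, -556.0]] [ 546.6 -494.1] 23.5
wrist board 0.93 [[598.0, 47.0], [574.0, 39.0], [449.0, 57.0], [445.0, 223.0], [661.0, 228.0], [662.0, 201.0]] [554.7 133.9] 1.3
wrist tray 0.18 [[580.0, 458.0], [526.0, 458.0], [520.0, 473.0], [522.0, 523.0], [556.0, 532.0], [578.0, 523.0]] [550.4 494.1] 3.3
top tray 0.97 [[670.0, -98.0], [669.0, -266.0], [459.0, -271.0], [453.0, -78.0]] [ 560.9 -173.4] 0.5
```

View pics/wrist2.png

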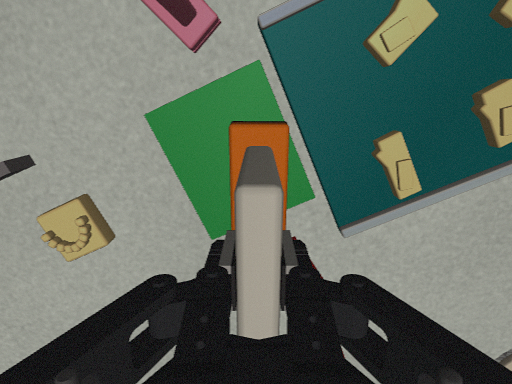

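The wrist view shows the scraper held upright between the fingers, and the board edge agrees with the top view. Now I'll turn it parallel to the board and go to the start of lane 1.

```bash
python3 -m creep '[{"delta_pos":[0,0,0],"rot":[0,-0.08,0],"jaw":10},{"delta_pos":[0,0,0],"rot":[0,-0.08,0],"jaw":10},{"delta_pos":[0,0,0],"rot":[0,-0.08,0],"jaw":10},{"delta_pos":[0,0,0],"rot":[0,-0.08,0],"jaw":10},{"delta_pos":[0,0,0],"rot":[0,-0.09,0],"jaw":10},{"delta_pos":[-13,0,14.5],"rot":[0,0,0],"jaw":10},{"delta_pos":[-13,0,14.5],"rot":[0,0,0],"jaw":10},{"delta_pos":[-13,0,14.5],"rot":[0,0,0],"jaw":10},{"delta_pos":[-12.6,0,14],"rot":[0,0,0],"jaw":10},{"delta_pos":[0,0,0],"rot":[0,0,0],"jaw":10}]' >/dev/null; python3 d.py 585.2 225 196 1.2
```

```text
t 6.05 pos [586.6 222.4 222.8] yaw 1.0 ydir [ 0.    -0.001 -1.   ] F [ 0.4  0.3 -1.9] w 19.1
delta tool [ 1.4 26.8 -2.6] rot_y -0.0036
```

```bash
python3 -m creep '[{"delta_pos":[1.4,0,-2],"rot":[0,-0.003,0],"jaw":10},{"delta_pos":[0,5,0],"rot":[0,0,0],"jaw":10},{"delta_pos":[0,5,0],"rot":[0,0,0],"jaw":10},{"delta_pos":[0,5,0],"rot":[0,0,0],"jaw":10},{"delta_pos":[0,4,0],"rot":[0,0,0],"jaw":10},{"delta_pos":[0,3,0],"rot":[0,0,0],"jaw":10},{"delta_pos":[0,2,0],"rot":[0,0,0],"jaw":10},{"delta_pos":[0,2,0],"rot":[0,0,0],"jaw":10},{"delta_pos":[0,0,0],"rot":[0,0,0],"jaw":10},{"delta_pos":[0,0,0],"rot":[0,0,0],"jaw":10}]' >/dev/null; python3 d.py 592.1 -86 196 1.2
python3 - <<'E'
from h import *
im=arm.get_image("wrist");cv2.imwrite("pics/w3.png",im[:,:,::-1])
E
```

```text
t 6.88 pos [583.5 226.6 197.4] yaw 1.34 ydir [ 0. -0. -1.] F [ 0.2  1.1 -2.8] w 19.3
delta tool [ -1.3   1.4 312.7] rot_y 0.0024
```

View pics/w3.png

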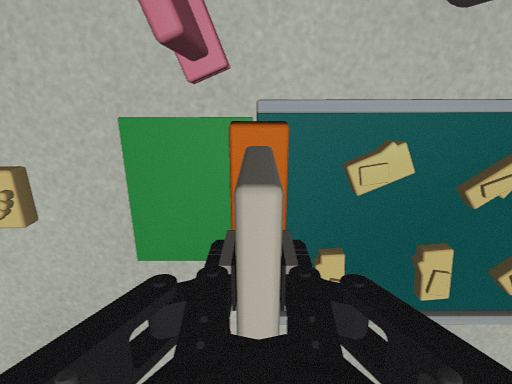

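The wrist view shows the blade parallel to the board, about 6 mm clear of the far lip (blade end at row 122, lip inner edge at row 112), and behind all the chips. I'll sweep lane 1.

```bash
python3 -m creep '[{"delta_pos":[0,1,6],"rot":[0,0.002,0],"jaw":10},{"delta_pos":[0,0,12],"rot":[0,0,0],"jaw":10},{"delta_pos":[0,0,15],"rot":[0,0,0],"jaw":10},{"delta_pos":[0,0,15],"rot":[0,0,0],"jaw":10},{"delta_pos":[0,0,15],"rot":[0,0,0],"jaw":10},{"delta_pos":[0,0,15],"rot":[0,0,0],"jaw":10},{"delta_pos":[0,0,15],"rot":[0,0,0],"jaw":10},{"delta_pos":[0,0,15],"rot":[0,0,0],"jaw":10},{"delta_pos":[0,0,15],"rot":[0,0,0],"jaw":10},{"delta_pos":[0,0,8],"rot":[0,0,0],"jaw":10}]' >/dev/null; python3 d.py 592.1 -86 196 1.2
python3 - <<'E'
from h import *
im=arm.get_image("wrist");cv2.imwrite("pics/w4.png",im[:,:,::-1])
E
```

```text
t 7.77 pos [586.3  93.4 196.5] yaw 1.13 ydir [ 0.  0. -1.] F [-0.4  0.6 -1.1] w 19.1
delta tool [ -2.3   0.5 179.5] rot_y -0.0012
```

View pics/w4.png

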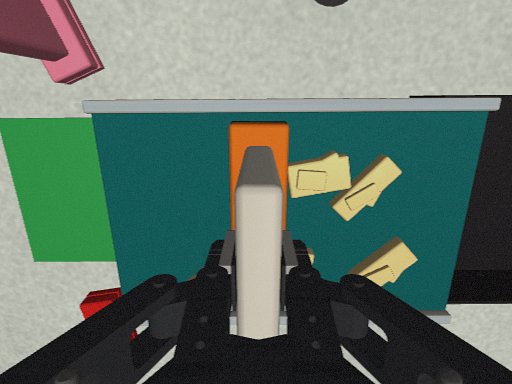

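The two far chips ride ahead of the blade, at (320,175) and (365,188), and the lip clearance is constant. I'll carry on over the end.

```bash
python3 -m creep '[{"delta_pos":[-0.5,0,8],"rot":[0,0,0],"jaw":10},{"delta_pos":[-0.5,0,14],"rot":[0,0,0],"jaw":10},{"delta_pos":[-0.5,0,14],"rot":[0,0,0],"jaw":10},{"delta_pos":[-0.5,0,14],"rot":[0,0,0],"jaw":10},{"delta_pos":[0,0,14],"rot":[0,0,0],"jaw":10},{"delta_pos":[0,0,14],"rot":[0,0,0],"jaw":10},{"delta_pos":[0,0,14],"rot":[0,0,0],"jaw":10},{"delta_pos":[0,0,14],"rot":[0,0,0],"jaw":10},{"delta_pos":[0,0,14],"rot":[0,0,0],"jaw":10},{"delta_pos":[0,0,14],"rot":[0,0,0],"jaw":10}]' >/dev/null
python3 -m creep '[{"delta_pos":[0,0,12],"rot":[0,0,0],"jaw":10},{"delta_pos":[0,0,12],"rot":[0,0,0],"jaw":10},{"delta_pos":[0,0,10],"rot":[0,0,0],"jaw":10},{"delta_pos":[0,0,10],"rot":[0,0,0],"jaw":10},{"delta_pos":[0,0,0],"rot":[0,0,0],"jaw":10},{"delta_pos":[0,0,0],"rot":[0,0,0],"jaw":10},{"delta_pos":[0,0,0],"rot":[0,0,0],"jaw":10},{"delta_pos":[0,0,0],"rot":[0,0,0],"jaw":10},{"delta_pos":[0,-10,0],"rot":[0,0,0],"jaw":10},{"delta_pos":[0,-20,0],"rot":[0,0,0],"jaw":10}]' >/dev/null
python3 d.py 524.2 225 227 1.2
python3 - <<'E'
from h import *
im=arm.get_image("wrist");cv2.imwrite("pics/w5.png",im[:,:,::-1])
for r in arm.masks_of("wrist","chip1")[:8]:
    print(round(r["p"],2),np.round(r["location"]),r["pixels"].sum(),np.round(back("wrist",r["location"],102)))
E
```

```text
t 9.48 pos [590.5 -81.7 224.4] yaw 1.24 ydir [-0.006  0.    -1.   ] F [ 0.1  0.5 -2.7] w 19.1
delta tool [  59.6   -2.2 -308. ] rot_y 0.0008
0.92 [333. 156.] 1146 [[ 622. -151.]]
0.82 [135. 263.] 1497 [[505.  44.]]
0.81 [193. 258.] 654 [[512. -17.]]
0.6 [336. 181.] 884 [[ 598. -156.]]
0.57 [ 36. 263.] 1443 [[503. 146.]]
```

View pics/w5.png

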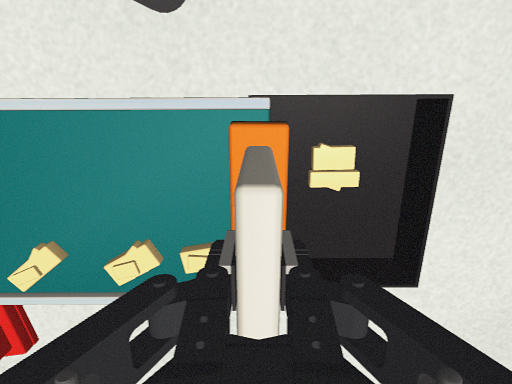

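Two chips are in the tray, at (333,156) and (336,181). The other three are on the near side of the board at about (36,263), (133,263) and (195,258). I'll return above the board for lane 2.

```bash
python3 -m creep '[{"delta_pos":[6,-2,-12],"rot":[0,0,0],"jaw":10},{"delta_pos":[6,0,-26],"rot":[0,0,0],"jaw":10},{"delta_pos":[6,0,-34],"rot":[0,0,0],"jaw":10},{"delta_pos":[6,0,-34],"rot":[0,0,0],"jaw":10},{"delta_pos":[6,0,-34],"rot":[0,0,0],"jaw":10},{"delta_pos":[6,0,-34],"rot":[0,0,0],"jaw":10},{"delta_pos":[6,0,-34],"rot":[0,0,0],"jaw":10},{"delta_pos":[6,0,-34],"rot":[0,0,0],"jaw":10},{"delta_pos":[6,0,-34],"rot":[0,0,0],"jaw":10},{"delta_pos":[6,0,-26],"rot":[0,0,0],"jaw":10}]' >/dev/null
python3 -m creep '[{"delta_pos":[0,0,-4],"rot":[0,0,0],"jaw":10},{"delta_pos":[0,0,0],"rot":[0,0,0],"jaw":10},{"delta_pos":[0,0,0],"rot":[0,0,0],"jaw":10},{"delta_pos":[0,0,0],"rot":[0,0,0],"jaw":10},{"delta_pos":[0,0,0],"rot":[0,0,0],"jaw":10},{"delta_pos":[0,0,0],"rot":[0,0,0],"jaw":10},{"delta_pos":[0,0,0],"rot":[0,0,0],"jaw":10},{"delta_pos":[0,0,0],"rot":[0,0,0],"jaw":10},{"delta_pos":[0,0,0],"rot":[0,0,0],"jaw":10},{"delta_pos":[0,0,0],"rot":[0,0,0],"jaw":10}]' >/dev/null
python3 d.py 523.3 225 196 1.2
```

```text
t 11.25 pos [525.7 222.1 228.3] yaw 1.19 ydir [-0. -0. -1.] F [ 0.3  0.1 -2.6] w 19.1
delta tool [ 2.3 32.3 -2.9] rot_y -0.0002
```

```bash
python3 -m creep '[{"delta_pos":[2,3,-2],"rot":[0,0,0],"jaw":10},{"delta_pos":[0,6,0],"rot":[0,0,0],"jaw":10},{"delta_pos":[0,6,0],"rot":[0,0,0],"jaw":10},{"delta_pos":[0,5,0],"rot":[0,0,0],"jaw":10},{"delta_pos":[0,4,0],"rot":[0,0,0],"jaw":10},{"delta_pos":[0,3,0],"rot":[0,0,0],"jaw":10},{"delta_pos":[0,2,0],"rot":[0,0,0],"jaw":10},{"delta_pos":[0,2,0],"rot":[0,0,0],"jaw":10},{"delta_pos":[0,0,0],"rot":[0,0,0],"jaw":10},{"delta_pos":[0,0,0],"rot":[0,0,0],"jaw":10}]' >/dev/null; python3 d.py 529.9 -86 196 1.2
```

```text
t 12.08 pos [523.6 224.3 197.4] yaw 1.22 ydir [ 0. -0. -1.] F [-0.7 -0.2 -1.9] w 19.2
delta tool [3.000e-01 1.400e+00 3.104e+02] rot_y 0.0003
```

```bash
python3 -m creep '[{"delta_pos":[0,1,6],"rot":[0,0,0],"jaw":10},{"delta_pos":[0,0,12],"rot":[0,0,0],"jaw":10},{"delta_pos":[0,0,14],"rot":[0,0,0],"jaw":10},{"delta_pos":[0,0,14],"rot":[0,0,0],"jaw":10},{"delta_pos":[0,0,14],"rot":[0,0,0],"jaw":10},{"delta_pos":[0,0,14],"rot":[0,0,0],"jaw":10},{"delta_pos":[0,0,14],"rot":[0,0,0],"jaw":10},{"delta_pos":[0,0,14],"rot":[0,0,0],"jaw":10},{"delta_pos":[0,0,14],"rot":[0,0,0],"jaw":10},{"delta_pos":[0,0,14],"rot":[0,0,0],"jaw":10}]' >/dev/null; python3 d.py 529.9 -86 196 1.2
python3 -m creep '[{"delta_pos":[0,0,14],"rot":[0,0,0],"jaw":10},{"delta_pos":[0,0,14],"rot":[0,0,0],"jaw":10},{"delta_pos":[0,0,14],"rot":[0,0,0],"jaw":10},{"delta_pos":[0,0,14],"rot":[0,0,0],"jaw":10},{"delta_pos":[0,0,14],"rot":[0,0,0],"jaw":10},{"delta_pos":[0,0,14],"rot":[0,0,0],"jaw":10},{"delta_pos":[0,0,14],"rot":[0,0,0],"jaw":10},{"delta_pos":[0,0,14],"rot":[0,0,0],"jaw":10},{"delta_pos":[0,0,10],"rot":[0,0,0],"jaw":10},{"delta_pos":[0,0,10],"rot":[0,0,0],"jaw":10}]' >/dev/null; python3 d.py 529.9 -86 196 1.2
```

```text
t 12.92 pos [526.4  93.  196.5] yaw 1.2 ydir [ 0.001  0.    -1.   ] F [ 0.1  1.8 -2.3] w 19.0
delta tool [  0.3   0.4 179. ] rot_y -0.0001
t 13.75 pos [529.  -38.8 196.3] yaw 1.19 ydir [ 0.  0. -1.] F [-0.  -0.4 -3.4] w 19.2
delta tool [ 0.1  0.3 47.2] rot_y -0.0001
```

```bash
python3 -m creep '[{"delta_pos":[0,0,12],"rot":[0,0,0],"jaw":10},{"delta_pos":[0,0,12],"rot":[0,0,0],"jaw":10},{"delta_pos":[0,0,12],"rot":[0,0,0],"jaw":10},{"delta_pos":[0,0,8],"rot":[0,0,0],"jaw":10},{"delta_pos":[0,0,0],"rot":[0,0,0],"jaw":10},{"delta_pos":[0,0,0],"rot":[0,0,0],"jaw":10},{"delta_pos":[0,0,0],"rot":[0,0,0],"jaw":10},{"delta_pos":[0,0,0],"rot":[0,0,0],"jaw":10},{"delta_pos":[0,-10,0],"rot":[0,0,0],"jaw":10},{"delta_pos":[0,-20,0],"rot":[0,0,0],"jaw":10}]' >/dev/null; python3 d.py 529.9 60 227 1.2
python3 - <<'E'
from h import *
a=arm.get_image("wrist");b=arm.get_image("top")
b=cv2.resize(b[150:250,160:350],(512,270),interpolation=2)
cv2.imwrite("pics/w6.png",np.vstack([a[:310],b])[:,:,::-1])
for c in("top","wrist"):
  for r in arm.masks_of(c,"chip1")[:8]:
    print(c,round(r["p"],2),np.round(r["location"]),r["pixels"].sum(),np.round(back(c,r["location"],15)))
E
```

```text
t 14.58 pos [528.4 -81.1 224.6] yaw 1.24 ydir [-0.006 -0.    -1.   ] F [ 0.3  0.2 -2.1] w 19.2
delta tool [  -4.6   -2.4 -141.1] rot_y 0.0007
top 0.69 [278. 222.] 145 [[ 491. -101.]]
wrist 0.9 [291. 104.] 966 [[ 601. -117.]]
wrist 0.85 [336. 104.] 1120 [[ 602. -169.]]
wrist 0.77 [337. 159.] 1087 [[ 538. -177.]]
wrist 0.59 [296. 195.] 553 [[ 491. -130.]]
wrist 0.57 [340. 130.] 1022 [[ 573. -177.]]
```

View pics/w6.png

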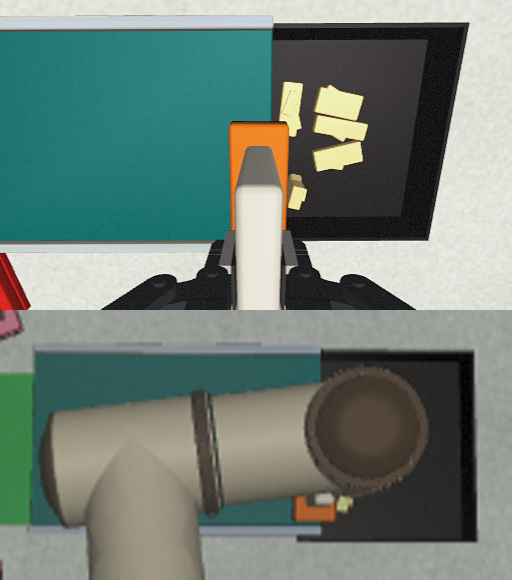

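All five chips look to be in the tray and the board is clear. I'll carry the scraper back above the mat, then check the tray again.

```bash
python3 -m creep '[{"delta_pos":[-3,-2,-14],"rot":[0,0,0],"jaw":10},{"delta_pos":[-3,0,-28],"rot":[0,0,0],"jaw":10},{"delta_pos":[-3,0,-34],"rot":[0,0,0],"jaw":10},{"delta_pos":[-3,0,-34],"rot":[0,0,0],"jaw":10},{"delta_pos":[-3,0,-34],"rot":[0,0,0],"jaw":10},{"delta_pos":[-3,0,-34],"rot":[0,0,0],"jaw":10},{"delta_pos":[-3,0,-34],"rot":[0,0,0],"jaw":10},{"delta_pos":[-3,0,-34],"rot":[0,0,0],"jaw":10},{"delta_pos":[-3,0,-34],"rot":[0,0,0],"jaw":10},{"delta_pos":[-3,0,-34],"rot":[0,0,0],"jaw":10}]' >/dev/null
python3 -m creep '[{"delta_pos":[0,0,-30],"rot":[0,0,0],"jaw":10},{"delta_pos":[0,0,-24],"rot":[0,0,0],"jaw":10},{"delta_pos":[0,0,-14],"rot":[0,0,0],"jaw":10},{"delta_pos":[0,0,-8],"rot":[0,0,0],"jaw":10},{"delta_pos":[0,0,0],"rot":[0,0,0],"jaw":10},{"delta_pos":[0,0,0],"rot":[0,0,0],"jaw":10},{"delta_pos":[0,0,0],"rot":[0,0,0],"jaw":10},{"delta_pos":[0,0,0],"rot":[0,0,0],"jaw":10},{"delta_pos":[0,0,0],"rot":[0,0,0],"jaw":10},{"delta_pos":[0,0,0],"rot":[0,0,0],"jaw":10}]' >/dev/null
python3 d.py 550 308 113 1.2
python3 - <<'E'
from h import *
b=arm.get_image("top")
for r in arm.masks_of("top","chip1")[:8]:
    print(round(r["p"],2),np.round(r["location"]),r["pixels"].sum(),np.round(back("top",r["location"],15)))
b=cv2.resize(b[150:250,160:350],(760,400),interpolation=2)
cv2.imwrite("pics/t7.png",b[:,:,::-1])
E
```

```text
t 16.45 pos [551.9 308.1 228.6] yaw 1.15 ydir [ 0.  0. -1.] F [ 0.4  0.3 -2.1] w 19.1
delta tool [2.000e+00 1.156e+02 1.000e-01] rot_y -0.0008
0.7 [298. 189.] 134 [[ 599. -163.]]
0.55 [281. 193.] 132 [[ 585. -108.]]
0.45 [303. 196.] 131 [[ 576. -177.]]
0.44 [288. 221.] 60 [[ 496. -130.]]
```

View pics/t7.png

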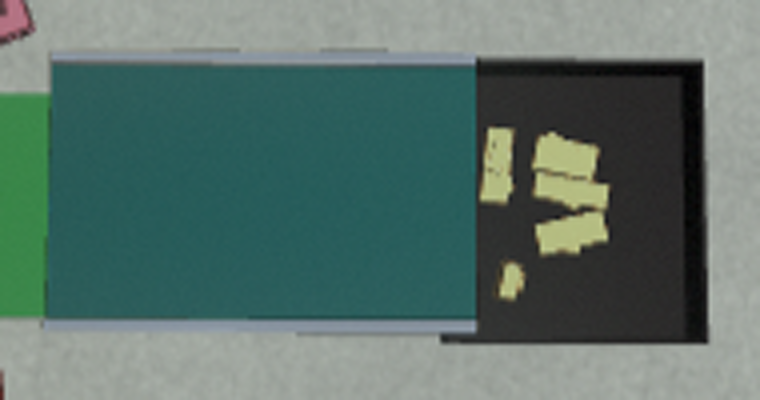

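The top view shows a clear board and five chips in the tray. The one at (510,280) appears to stand on end, with its centre well below the rim. Now I'll set the scraper down.

```bash
python3 -m creep '[{"delta_pos":[2,6,0],"rot":[0,0,0],"jaw":10},{"delta_pos":[0,14,0],"rot":[0,0,0],"jaw":10},{"delta_pos":[0,18,0],"rot":[0,0,0],"jaw":10},{"delta_pos":[0,18,0],"rot":[0,0,0],"jaw":10},{"delta_pos":[0,18,0],"rot":[0,0,0],"jaw":10},{"delta_pos":[0,18,0],"rot":[0,0,0],"jaw":10},{"delta_pos":[0,14,0],"rot":[0,0,0],"jaw":10},{"delta_pos":[0,6,0],"rot":[0,0,0],"jaw":10},{"delta_pos":[0,3,0],"rot":[0,0,0],"jaw":10},{"delta_pos":[0,0,0],"rot":[0,0,0],"jaw":10}]' >/dev/null; python3 d.py 550 308 104 1.2
python3 -m creep '[{"delta_pos":[0,1.5,0],"rot":[0,0,0],"jaw":10},{"delta_pos":[0,1.5,0],"rot":[0,0,0],"jaw":10},{"delta_pos":[0,1.5,0],"rot":[0,0,0],"jaw":10},{"delta_pos":[0,1,0],"rot":[0,0,0],"jaw":10},{"delta_pos":[0,0.5,0],"rot":[0,0,0],"jaw":10},{"delta_pos":[0,0.5,0],"rot":[0,0,0],"jaw":10},{"delta_pos":[0,0.5,0],"rot":[0,0,0],"jaw":10},{"delta_pos":[0,0.5,0],"rot":[0,0,0],"jaw":10},{"delta_pos":[0,0,0],"rot":[0,0,0],"jaw":10},{"delta_pos":[0,0,0],"rot":[0,0,0],"jaw":10}]' >/dev/null; python3 d.py 550 308 104 1.2
```

```text
t 17.38 pos [549.7 308.8 112.9] yaw 1.22 ydir [-0.    -0.001 -1.   ] F [ 0.3  0.3 -2.5] w 19.1
delta tool [-0.3  8.9  0.8] rot_y 0.0004
t 18.22 pos [549.8 308.9 105.8] yaw 1.21 ydir [-0. -0. -1.] F [ 0.4  0.2 -2.1] w 19.3
delta tool [-0.2  1.8  0.9] rot_y 0.0002
```

```bash
python3 -m creep '[{"delta_pos":[0,0.4,0],"rot":[0,0,0],"jaw":10},{"delta_pos":[0,0.4,0],"rot":[0,0,0],"jaw":10},{"delta_pos":[0,0.4,0],"rot":[0,0,0],"jaw":10},{"delta_pos":[0,0.4,0],"rot":[0,0,0],"jaw":10},{"delta_pos":[0,0.4,0],"rot":[0,0,0],"jaw":10},{"delta_pos":[0,0.4,0],"rot":[0,0,0],"jaw":10},{"delta_pos":[0,0,0],"rot":[0,0,0],"jaw":10},{"delta_pos":[0,0,0],"rot":[0,0,0],"jaw":10},{"delta_pos":[0,0,0],"rot":[0,0,0],"jaw":10},{"delta_pos":[0,0,0],"rot":[0,0,0],"jaw":10}]' >/dev/null; python3 d.py 550 308 104 1.2
```

```text
t 19.05 pos [549.8 308.9 103.7] yaw 1.22 ydir [ 0.  0. -1.] F [-0.8 -0.7  0.5] w 19.0
delta tool [-0.2 -0.3  0.9] rot_y 0.0003
```

Force shows the mat now carries the scraper. I'll release and retreat.

```bash
python3 -m creep '[{"delta_pos":[0,0,0],"rot":[0,0,0],"jaw":22},{"delta_pos":[0,0,0],"rot":[0,0,0],"jaw":26},{"delta_pos":[0,0,0],"rot":[0,0,0],"jaw":32},{"delta_pos":[0,0,0],"rot":[0,0,0],"jaw":40},{"delta_pos":[0,0,0],"rot":[0,0,0],"jaw":48},{"delta_pos":[0,0,0],"rot":[0,0,0],"jaw":50},{"delta_pos":[0,0,0],"rot":[0,0,0],"jaw":50},{"delta_pos":[0,0,0],"rot":[0,0,0],"jaw":50},{"delta_pos":[0,-5,0],"rot":[0,0,0],"jaw":50},{"delta_pos":[0,-10,0],"rot":[0,0,0],"jaw":50}]' >/dev/null
python3 -m creep '[{"delta_pos":[0,-14,0],"rot":[0,0,0],"jaw":50},{"delta_pos":[0,-16,0],"rot":[0,0,0],"jaw":50},{"delta_pos":[0,-16,0],"rot":[0,0,0],"jaw":50},{"delta_pos":[0,-16,0],"rot":[0,0,0],"jaw":50},{"delta_pos":[0,-16,0],"rot":[0,0,0],"jaw":50},{"delta_pos":[0,-16,0],"rot":[0,0,0],"jaw":50},{"delta_pos":[0,-12,0],"rot":[0,0,0],"jaw":50},{"delta_pos":[0,0,0],"rot":[0,0,0],"jaw":50},{"delta_pos":[0,0,0],"rot":[0,0,0],"jaw":50},{"delta_pos":[0,0,0],"rot":[0,0,0],"jaw":50}]' >/dev/null; python3 d.py 550 308 104 1.2
python3 - <<'E'
from h import *
a=arm.get_image("scene")[120:280,140:420];b=arm.get_image("wrist")
cv2.imwrite("pics/f8.png",np.vstack([cv2.resize(a,(512,292),interpolation=2),b[:300]])[:,:,::-1])
for c in("top","scene"):
  arm.get_image(c)
  for n in("cast","bowl","beaker","chip1"):
    print(c,n,[(round(r["p"],2),np.round(r["location"],1).tolist()) for r in arm.find_in(c,n)[:6]])
E
```

```text
t 20.72 pos [549.3 308.6 223.9] yaw 1.2 ydir [-0.001 -0.    -1.   ] F [-1.1  0.3 -0.6] w 50.1
delta tool [ -0.8 119.9   0.6] rot_y 0.0001
top cast []
top bowl [(0.98, [411.5, 214.1])]
top beaker [(0.91, [243.6, 131.2])]
top chip1 [(0.71, [299.4, 188.5]), (0.66, [284.9, 190.4]), (0.57, [287.5, 219.6])]
scene cast [(0.58, [406.7, 227.6])]
scene bowl [(0.87, [140.7, 165.7])]
scene beaker [(0.61, [244.6, 234.8])]
scene chip1 [(0.57, [209.6, 192.4]), (0.47, [210.6, 198.4])]
```

View pics/f8.png

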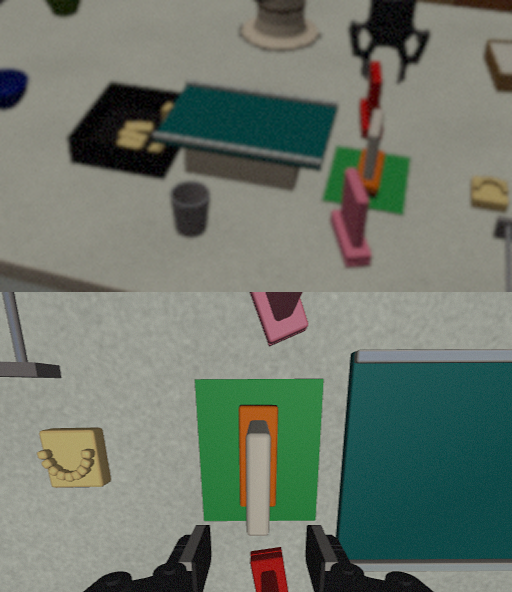

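The scraper stands upright in the middle of the mat, and the bystanders are where they were. One last check is the height of the chip standing on end, triangulated from both cameras.

```bash
python3 - <<'E'
from h import *
for z in(15,25,35,45,55,65,75): print(z,np.round(back("top",[287.5,219.8],z)),np.round(back("scene",[231.3,179],z)))
E
```

```text
15 [[ 499. -130.]] [[ 445. -144.]]
25 [[ 499. -129.]] [[ 459. -138.]]
35 [[ 499. -128.]] [[ 473. -132.]]
45 [[ 498. -126.]] [[ 488. -127.]]
55 [[ 498. -125.]] [[ 502. -121.]]
65 [[ 498. -124.]] [[ 516. -115.]]
75 [[ 497. -123.]] [[ 530. -109.]]
```

```bash
python3 -c "
from bench import arm
print(arm.job_done())"
```

```text
the job is handed in; nothing more can be done
None
```

The job is done and handed in. I gripped the scraper, swept the board in two lanes about 1–2 mm above its surface, and set the scraper back on its mat, with about 20.7 s on the clock before the last check pictures.

**Chips:** The last pictures show the board bare and all five chips in the tray. One of them stands on end: its visible upper part is at about 50 mm, so I put its centre at about 30 mm, below the 65 mm rim. At the final check the networks picked out only three chips from the top camera and two in the scene view. The count of five comes from the earlier top and wrist pictures.

**Scraper:** It stands upright at about (550, 309) mm, within a few mm of the mat centre. Measured tool forces stayed around 6 N or less. When I let go, the mat was already carrying its weight.

**Bystanders:** Bowl and beaker are where they started. In the last top view the network did not find the cast, but it shows in the scene and wrist views and looked unmoved by eye; I made no numerical check of it.

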